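# Replace the rejected part in the kit case and shut it

### The job

The kit case should hold one nut, one link plate and one sleeve, but one of them was faulty and now lies in the small square reject tray. Take the good spare of that same kind out of its green stock bin and set it inside the case's empty compartment; then close the lid fully, and after that slide the latch fully home. Leave the rejected part, the other parts and the other things on the bench where they are.

Things in the scene. Friction and masses are not known exactly. Their poses are not given: they have to be found in the camera images.
- spare_nut: The good spare in its stock bin: a large plain steel hexagon nut lying flat, 36 across its flats, 18 high, 21 bore; origin at the centre of its underside; body x is normal to one pair of flats (the others every 60 degrees). (Sizes in mm.)
- spare_link: The good spare in its stock bin: a flat plain steel link plate with two 10 holes, 56 long (body y) x 24 wide (body x) x 12 thick, lying flat; origin at the centre of its underside. (Sizes in mm.)
- spare_sleeve: The good spare in its stock bin: a plain steel spacer sleeve (tube) standing on end, outer diameter 30, bore 20, 34 tall (body z); origin at the centre of its underside. (Sizes in mm.)
- kit_nut: The kit's own nut, the same size and shape as spare_nut, same origin and axes; it lies in a compartment of the case, or, if it is the faulty one, in the reject tray. (Sizes in mm.)
- kit_link: The kit's own link, the same size and shape as spare_link, same origin and axes; it lies in a compartment of the case, or, if it is the faulty one, in the reject tray. (Sizes in mm.)
- kit_sleeve: The kit's own sleeve, the same size and shape as spare_sleeve, same origin and axes; it lies in a compartment of the case, or, if it is the faulty one, in the reject tray. (Sizes in mm.)
- nut_bin: Fixed open-topped green steel picking bin that holds the spare nut: outside 150 (body x) x 116 (body y), walls 4; the back wall (+x) and the rear of the sides are 60 high, the front lip (-x) and the front 45 of the sides 32 high. Origin at the centre of its underside, its inner floor 4 above that. The three bins look alike and stand in a row in any order. (Sizes in mm.)
- link_bin: Fixed open-topped green steel picking bin that holds the spare link: outside 150 (body x) x 116 (body y), walls 4; the back wall (+x) and the rear of the sides are 60 high, the front lip (-x) and the front 45 of the sides 32 high. Origin at the centre of its underside, its inner floor 4 above that. The three bins look alike and stand in a row in any order. (Sizes in mm.)
- sleeve_bin: Fixed open-topped green steel picking bin that holds the spare sleeve: outside 150 (body x) x 116 (body y), walls 4; the back wall (+x) and the rear of the sides are 60 high, the front lip (-x) and the front 45 of the sides 32 high. Origin at the centre of its underside, its inner floor 4 above that. The three bins look alike and stand in a row in any order. (Sizes in mm.)
- reject_tray: Fixed square aluminium tray, 90 x 90 x 22 high, walls 4, inner floor 7 above the bench, with the one faulty part in it. Origin at the centre of its underside. (Sizes in mm.)
- case: Fixed grey plastic kit case, 150 (body x) x 270 (body y) x 50 high, walls 5, with two cross walls that make three compartments in a row along body y, each 140 (x) x 83 (y) inside, lined with black rubber. Lid hinged along the +x side, sliding latch outside the -x side. Body x points roughly to world +y, body y roughly to world -x. Origin at the centre of its underside. (Sizes in mm.)
- slot0 (a point): Centre of the floor of the case's compartment at the -y end (body y of the case), 7 above the bench; axes as the case. Its walls rise 43 above this. (Sizes in mm.)
- slot1 (a point): Centre of the floor of the case's compartment at the middle (body y of the case), 7 above the bench; axes as the case. Its walls rise 43 above this. (Sizes in mm.)
- slot2 (a point): Centre of the floor of the case's compartment at the +y end (body y of the case), 7 above the bench; axes as the case. Its walls rise 43 above this. (Sizes in mm.)
- case_hinge (a point): Middle of the lid's hinge line, on the top of the case's +x wall, 50 above the bench; the hinge runs along the case's body y; axes as the case. (Sizes in mm.)
- lid (a joint): Angle of the flat grey lid (150 from hinge to free edge, 270 wide, 6 thick) in rad: 0 closed flat on the case, about 1.57 upright, stops at 1.9. A stiff hinge: it stays where it is left. It starts open. (Sizes in mm.)
- lid_edge (a point): Middle of the lid's free edge (150 from the hinge, mid thickness). A steel lug 26 wide sticks out 24 beyond the edge, centred 26 towards case +y from here. (Sizes in mm.)
- latch (a joint): Travel of the steel latch slide in m: 0 open, 0.035 fully home (towards the case's body +y), with its tongue over the lug of the closed lid. Stiff (1.5 N), stays where it is left. (Sizes in mm.)
- latch_grip (a point): Top centre of the latch's upright fin, 86 above the bench; the fin is 12 thick along the slide direction (case y), 22 wide (case x) and 30 tall, standing on a 26 x 30 x 6 slide, on a ledge 50 above the bench. (Sizes in mm.)
- screwdriver: Bystander: a screwdriver lying on the bench, origin under its centre, handle towards its -x. (Sizes in mm.)
- tape_roll: Bystander: a paper-coloured roll of tape lying flat, outer diameter 76, 25 high; origin at the centre of its underside. (Sizes in mm.)
- spray_can: Bystander: a standing can, diameter 52, 130 tall; origin at the centre of its underside. (Sizes in mm.)
There are look-alikes about, which are no part of the job. Leave any yellow look-alike of the kit_nut alone. What is shaped like the spare_link but blue is not meant.

How it is judged:
By the outcome, as a careful person would: the job done as asked, in the order asked, and still so for the second after the job is handed in, with the robot touching nothing.
It also fails if it takes over 54 s, if anything falls off the work surface, if the arm or the gripper's body presses on something with over 40 N, if the wrist force passes 120 N, or if a joint passes its speed limit or range.

### The arm

A 6-joint arm with a two-finger parallel gripper is mounted at the origin on the work surface. World frame = base frame: x ahead of the robot, y to its left, z up, the work surface at z = 0. Lengths are in m, angles in rad, forces in N, time in s.
With the tool pointing down it reaches from about 0.3 to 0.75 m from the base axis. Payload 8.5 kg.
Tool frame: the origin (TCP) lies where the fingers leave the gripper's body, on its centre line; the fingertips stand 64 mm ahead of it and the grasp point (between the pads) lies 45 mm ahead of it; z points along the fingers, y is the line along which they close (so a half turn about z gives the same grasp; the last joint's range is limited). The gripper opens to 88 mm and grips with 3 to 60 N. Pads are 18 mm wide; open, the fingers measure 123 mm over their backs; the gripper's body (75 mm by 187 mm) begins 45 mm behind the grasp point.
Start: joints at [-1.359, 0.381, 1.297, -0, 1.464, -0.215], TCP at [0.228, -0.501, 0.303] pointing down, gripper open.
Joint ranges: [-3.11, 3.11], [-0.89, 2.33], [0.22, 2.48], [-1.42, 4.56], [0.17, 2.85], [-2.88, 2.88]. Speed limits (rad/s): [2.39, 2.39, 3.14, 3.14, 3.14, 3.14].

### API

Orientations are given as a unit quaternion [x, y, z, w].
In Python, from workcell import bot, optics gives the robot as it stands.
- The arm moves only by the shell command python3 -m handwheel 'ROWS' [OPENING] [FORCE]. ROWS is JSON, a list that holds one entry, the list of rows, each a list of 4 numbers: the shift along the tool's x, y, z in m, then the turn about the tool's z in degrees. A call has exactly 8 rows; each row shifts and turns the commanded pose from where the row before left it, along the tool's axes as they then stand; what a row does not reach is not made up. A row lasts 1/10 s, in which the tool goes at most 50 mm and 8.59 degrees, less where a joint would pass 70% of its speed; a pose out of reach is approached as far as the arm can. A call is refused whole if a number of a shift passes 0.05 or a number of a turn 8.59, either way. A call with a gripper value outside its range is refused whole. OPENING is the closure, from 0 (fully open) to 1 (shut), set as the call begins (- or left out, the last holds). The fingers move at their own pace and stop on an object; FORCE is the grip in N (left out, the last holds). Time passes only in rows, so rows that do not move let the fingers close, or fill a call up. It gives the time, the measured TCP pose, the force, the opening and the grip force at its end, in the units of the state.
- bot.state(): the state, without advancing time (a new reading comes with each control period).
- optics.snapshot(name): name is "side" or "top"; returns (picture, depth): 384x512x3 uint8, red, green, blue; 384x512 float32, m along the optical axis (not along the pixel's ray), 0 where there is no reading.
- optics.camera_info(name): a dict with "camera_matrix" (3x3 intrinsics, pixels), "D" ([k1, k2, p1, p2, k3] as OpenCV has them; the pictures are not rectified), "R" (3x3) and "t" (3): a world point X has camera coordinates R X + t. Camera axes: x right, y down, z forward; pixel columns grow to the right and rows downward; lengths in m; the calibration is good to about 2 mm. A picture is of the moment at which its call begins. camera_info takes no time and is no camera call.
- bot.close_job(): hands the job in; it is judged then, once.
Trained networks look in the newest picture that a camera, given by its name, has taken for a name from the list of things; names that differ only in an ending like _2 or _b are one class to them, and where a whole thing is asked for, a point or a joint stands for the part that bears it (a point fixed in the world has none). Each returns a list of dicts, best first, with "conf" (0 to 1); they miss things now and then, are a little off and sometimes report something else, mostly with a low value. They report only what shows in the picture. A call takes as long as a camera call. They do not tell look-alikes from the thing itself.
- optics.find_in(camera, query): "box" ([left, top, right, bottom] in pixels, round what is visible of it).
- optics.tip_of(camera, query): "at" ([column, row] in pixels: a listed point, or the origin of a listed thing).
The state is a dict: "time": time; "q": joint angles; "joint_vel": joint speeds; "joint_torque": joint torques, N m; "tool_pos": TCP position; "ee_rot": TCP orientation; "force": force on the tool from outside, world axes, zero at the start; "torque": the same for the moment, N m; "width": finger opening in m; "gripper_force": force on a finger pad.
Only numpy, scipy, OpenCV 4.12 (cv2) and the standard library are available. Lean on these libraries where they do the work, as an engineer would, in place of code of your own. Each camera call takes 0.05 s, during which the arm holds its last target. There are 200 camera calls.

## Working session

There is one attempt and no reset: what is moved stays moved. The work goes in short steps, Python scripts to look and compute and a shell command to move; the robot and the scene stay as the last step left them, time stands still between calls to the robot, and variables do not carry over. Pictures are saved under pics/ and viewed, at most 10 in all, crops included, and the job is handed in when it is done.

```bash
mkdir -p pics; ls; python3 - <<'E'
from workcell import bot, optics
import cv2
for n in ("side","top"):
    p,d=optics.snapshot(n); cv2.imwrite(f"pics/{n}0.png",p[:,:,::-1]); c=optics.camera_info(n); print(n,c)
print(bot.state())
E
```

```text
pics
side {'camera_matrix': array([[399.80965441,   0.        , 247.84959787],
       [  0.        , 399.80965441, 192.12971225],
       [  0.        ,   0.        ,   1.        ]]), 'D': array([-0.03749081,  0.        ,  0.        ,  0.        ,  0.        ]), 'R': array([[-0.69346475, -0.7203275 , -0.01532743],
       [-0.52756853,  0.5221528 , -0.67009545],
       [ 0.49069143, -0.45660131, -0.74211668]]), 't': array([0.41397347, 0.35696612, 0.84354105])}
top {'camera_matrix': array([[388.83467445,   0.        , 253.52475045],
       [  0.        , 388.83467445, 186.83224588],
       [  0.        ,   0.        ,   1.        ]]), 'D': array([0.03817344, 0.        , 0.        , 0.        , 0.        ]), 'R': array([[-0.09078596, -0.99586914, -0.00160058],
       [-0.97328553,  0.0890673 , -0.21161827],
       [ 0.21088667, -0.01765415, -0.97735109]]), 't': array([0.05034207, 0.58237077, 1.05084321])}
{'time': 0.1, 'q': array([-1.35929602e+00,  3.81133866e-01,  1.29812067e+00,  2.96648511e-05,
        1.46360038e+00, -2.15275413e-01]), 'joint_vel': array([ 0.00059693, -0.00245379, -0.00179592,  0.00077902,  0.00106217,
        0.00095295]), 'joint_torque': array([ 3.15375830e-03, -4.38654721e+01, -2.24911165e+01,  7.14972080e-02,
        3.42118100e-02, -7.52067695e-05]), 'tool_pos': array([ 0.2276476 , -0.50050473,  0.30221833]), 'ee_rot': array([ 9.77319214e-01,  2.11770525e-01,  1.59375531e-05, -6.31103140e-04]), 'force': array([ 0.59596892,  1.20640348, -0.31193367]), 'torque': array([-0.07172289, -0.00951341,  0.04226782]), 'gripper_force': 0.0, 'width': 0.0880137954641613}
```

View pics/top0.png

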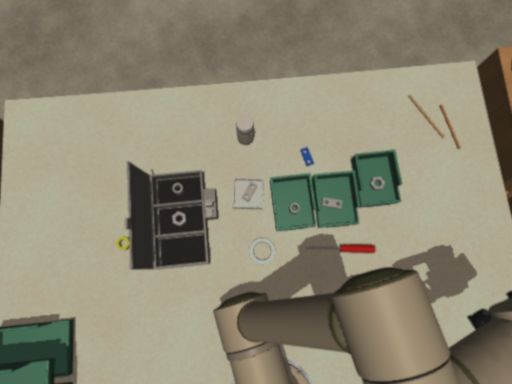

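View pics/side0.png

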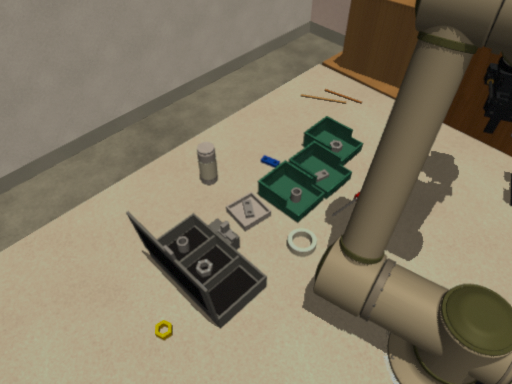

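The top view shows the link in the reject tray (250,192) and the case's slot2, nearest the robot, empty at (182,250).

Things that could be taken for the spare link:
- Steel link in the middle green bin (332,203). This is the one I choose.
- Rejected link in the tray (250,190).
- Blue link (307,156).

Next I measure and check with a close crop.

```bash
cat > h.py <<'E'
import numpy as np, cv2
from workcell import bot, optics
from scipy.spatial.transform import Rotation as Ro
def ray(cam,uv):
    c=optics.camera_info(cam); n=cv2.undistortPoints(np.array([[uv]],float),c["camera_matrix"],c["D"])[0,0]
    R=c["R"]; return -R.T@c["t"], R.T@np.array([n[0],n[1],1])
def atz(cam,uv,z):
    o,d=ray(cam,uv); return o+d*(z-o[2])/d[2]
def cloud(cam,d):
    c=optics.camera_info(cam); v,u=np.mgrid[0:d.shape[0],0:d.shape[1]]
    n=cv2.undistortPoints(np.stack([u,v],-1).reshape(-1,1,2).astype(float),c["camera_matrix"],c["D"]).reshape(*d.shape,2)
    X=np.dstack([n*d[...,None],d]); return (X-c["t"])@c["R"]
def rows(target_tcp,yaw_y=None):
    "shift in tool axes to reach target; yaw_y: desired world heading of tool y (deg)"
    s=bot.state(); R=Ro.from_quat(s["ee_rot"]).as_matrix()
    print("t",s["time"],"tcp",s["tool_pos"].round(4),"toolshift mm",(R.T@(np.array(target_tcp)-s["tool_pos"])*1000).round(1))
    h=np.degrees(np.arctan2(R[1,1],R[0,1])); 
    if yaw_y is not None:
        t=-(yaw_y-h); t=(t+90)%180-90; print("turn about tool z",t.round(1),"q6",s["q"][5])
E
python3 - <<'E'
from h import *
P={}
for n in ("top","side"):
    p,d=optics.snapshot(n); P[n]=(p,d); np.savez(f"{n}.npz",p=p,d=d)
for n in ("top","side"):
  for q,z in (("spare_link",.016),("case",0),("slot0",.007),("slot2",.007),("case_hinge",.05),("latch_grip",.086),("lid_edge",.2),("link_bin",0)):
    r=optics.tip_of(n,q)
    print(n,q,[(round(x["conf"],2),np.round(x["at"],1).tolist(),atz(n,x["at"],z).round(3).tolist()) for x in r[:4]])
p,d=P["top"]; X=cloud("top",d)
# link: pixels in bin region with z ~0.012..0.022 gray
u0,v0,u1,v1=312,170,360,232
b=X[v0:v1,u0:u1].reshape(-1,3); c=p[v0:v1,u0:u1].reshape(-1,3).astype(int)
m=(c.max(1)-c.min(1)<28)&(c.mean(1)>100)&(b[:,2]<.03)
q=b[m]; print(m.sum()); r=cv2.minAreaRect((q[:,:2]*1000).astype(np.float32)); print(r,np.median(q[:,2]))
a=cv2.resize(p[150:270,110:240],None,fx=3,fy=3,interpolation=3); e=cv2.resize(p[140:260,230:360],None,fx=3,fy=3,interpolation=3)
cv2.imwrite("pics/c1.png",np.hstack([a,e])[:,:,::-1])
E
```

```text
top spare_link [(0.69, [305.0, 155.7], [0.677, -0.168, 0.016]), (0.43, [326.8, 205.9], [0.518, -0.214, 0.016]), (0.32, [244.1, 136.1], [0.756, 0.011, 0.016])]
top case [(0.88, [181.3, 222.3], [0.51, 0.219, 0.0]), (0.6, [294.5, 207.2], [0.525, -0.12, 0.0])]
top slot0 [(0.75, [185.6, 250.9], [0.425, 0.21, 0.007]), (0.68, [183.0, 218.6], [0.52, 0.212, 0.007]), (0.62, [178.3, 187.6], [0.615, 0.221, 0.007])]
top slot2 [(0.75, [185.6, 250.9], [0.425, 0.21, 0.007]), (0.68, [183.0, 218.6], [0.52, 0.212, 0.007]), (0.62, [178.3, 187.6], [0.615, 0.221, 0.007])]
top case_hinge [(0.86, [151.7, 220.3], [0.517, 0.293, 0.05]), (0.55, [372.9, 181.1], [0.573, -0.349, 0.05])]
top latch_grip []
top lid_edge [(0.76, [126.7, 214.2], [0.515, 0.316, 0.2])]
top link_bin [(0.83, [332.7, 198.8], [0.54, -0.237, 0.0])]
side spare_link [(0.5, [316.6, 175.8], [0.53, -0.221, 0.016]), (0.45, [271.6, 164.2], [0.659, -0.162, 0.016])]
side case [(0.97, [207.3, 268.9], [0.522, 0.213, 0.0])]
side slot0 [(0.85, [203.1, 270.8], [0.522, 0.227, 0.007]), (0.81, [185.3, 247.8], [0.607, 0.216, 0.007]), (0.65, [230.4, 290.9], [0.433, 0.215, 0.007])]
side slot2 [(0.85, [203.1, 270.8], [0.522, 0.227, 0.007]), (0.81, [185.3, 247.8], [0.607, 0.216, 0.007]), (0.65, [230.4, 290.9], [0.433, 0.215, 0.007])]
side case_hinge [(0.92, [178.2, 278.3], [0.524, 0.295, 0.05])]
side latch_grip [(0.57, [221.3, 224.4], [0.55, 0.135, 0.086])]
side lid_edge [(0.84, [165.6, 248.2], [0.512, 0.308, 0.2])]
side link_bin [(0.97, [319.6, 175.6], [0.533, -0.242, 0.0])]
384
((536.0136108398438, -243.86569213867188), (142.14144897460938, 187.3152618408203), 84.23384857177734) 0.0017138858086119988
```

View pics/c1.png

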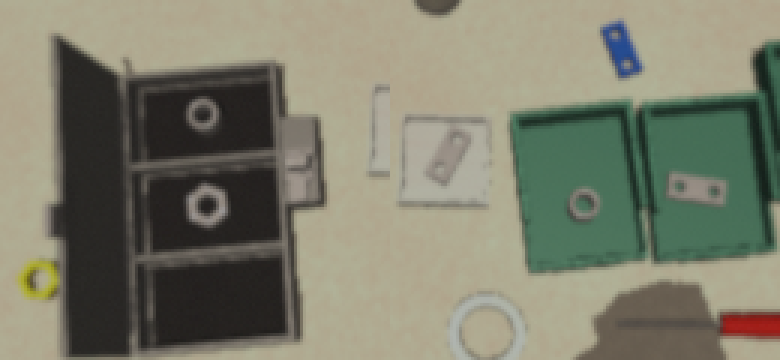

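The crop confirms the choice: the steel link in the middle bin is at about (332,203), the rejected one is in the tray, and the near compartment is empty. The latch fin is at about (210,200). Now I refine from depth.

```bash
python3 - <<'E'
from h import *
for n in("top","side"):
    f=np.load(n+".npz");p,d=f["p"].astype(int),f["d"];X=cloud(n,d)
    r=p.max(2)-p.min(2)
    m=((r<28)&(p.mean(2)>95)&(abs(X[...,0]-.53)<.05)&(abs(X[...,1]+.225)<.042)&(X[...,2]<.025)).astype(np.uint8)
    k,l,st,ce=cv2.connectedComponentsWithStats(m)
    i=1+np.argmax(st[1:,4]); v,u=np.where(l==i)
    q=np.array([atz(n,(a,b),.016) for a,b in zip(u,v)])
    print(n,"link",st[i],ce[i],cv2.minAreaRect((q[:,:2]*1000).astype(np.float32)), np.median(X[v,u,2]))
    # case rim
    m=(abs(X[...,2]-.05)<.004)&(abs(X[...,0]-.52)<.19)&(abs(X[...,1]-.21)<.12)
    q=X[m]; print(" rim",len(q),cv2.minAreaRect((q[:,:2]*1000).astype(np.float32)))
    # latch top
    m=(X[...,2]>.065)&(X[...,2]<.1)&(abs(X[...,0]-.54)<.12)&(abs(X[...,1]-.13)<.045)
    q=X[m]; print(" fin",len(q),q.mean(0) if len(q) else 0,q.min(0),q.max(0))
    m=(X[...,2]>.08)&(X[...,2]<.28)&(abs(X[...,0]-.52)<.2)&(X[...,1]>.2)&(X[...,1]<.4)
    q=X[m]; c=q.mean(0); w=np.linalg.svd(q-c,full_matrices=False)[2]; print(" lid",len(q),c.round(3),w[2].round(3),q.min(0).round(3),q.max(0).round(3))
rows((.532,-.23,.15))
E
```

```text
top link [322 197  21  12 185] [332.05405405 202.48108108] ((526.3245239257812, -230.15444946289062), (59.15347671508789, 28.735652923583984), 75.07640075683594) 0.013621254368852613
 rim 776 ((517.730224609375, 202.36312866210938), (272.5555725097656, 184.8558807373047), 0.5923921465873718)
 fin 41 [0.54545353 0.12664869 0.08305946] [0.5402858  0.116492   0.06585539] [0.55237583 0.13653827 0.08745824]
 lid 2108 [0.511 0.303 0.152] [ 0.004 -0.994  0.111] [0.381 0.294 0.08 ] [0.652 0.316 0.225]
side link [315 170  14   9  67] [320.97014925 173.82089552] ((526.5245971679688, -237.0381622314453), (40.85736083984375, 24.5955753326416), 73.03848266601562) 0.014701302902027289
 rim 792 ((519.9724731445312, 206.34835815429688), (271.3645324707031, 189.32127380371094), 0.543027937412262)
 fin 73 [0.54491323 0.13078857 0.07904986] [0.54012215 0.11949141 0.0661763 ] [0.55369349 0.1400863  0.08796131]
 lid 1446 [0.499 0.309 0.158] [ 0.011 -0.997  0.071] [0.383 0.298 0.08 ] [0.651 0.315 0.225]
t 1.0 tcp [ 0.2277 -0.5007  0.3028] toolshift mm [ 389.1 -120.4  152.8]
```

```bash
python3 -m handwheel '[[[0.048,-0.0155,0,0],[0.048,-0.0155,0,0],[0.048,-0.0155,0,0],[0.048,-0.0155,0,0],[0.048,-0.0155,0,0],[0.048,-0.0155,0,0],[0.048,-0.0155,0,0],[0.048,-0.0155,0,0]]]' 0.5 20
python3 -m handwheel '[[[0,0,0.02,-8.4],[0,0,0.02,-8.4],[0,0,0.02,-8.4],[0,0,0.02,-8.4],[0,0,0.02,-8.4],[0,0,0.02,-8.4],[0,0,0,0],[0,0,0,0]]]'
python3 -c "
from h import *
rows((.526,-.230,.071),-15)"
```

```text
time: 1.8
tool_pos: [0.5246, -0.2295, 0.3029]
ee_rot: [0.977, 0.212, 0.0, 0.0]
force: [-0.4, 0.1, -0.1]
width: 0.044
gripper_force: 0.0
time: 2.6
tool_pos: [0.5235, -0.2313, 0.1832]
ee_rot: [0.795, 0.606, 0.0, 0.0]
force: [0.2, -0.2, 0.5]
width: 0.0439
gripper_force: 0.0
t 2.6 tcp [ 0.5235 -0.2313  0.1832] toolshift mm [  1.9   2.  112.2]
turn about tool z -0.4 q6 -0.35454487689385733
```

```bash
python3 -m handwheel '[[[0.002,0.002,0.03,0],[0,0,0.03,0],[0,0,0.03,0],[0,0,0.015,0],[0,0,0.007,0],[0,0,0,0],[0,0,0,0],[0,0,0,0]]]'
python3 -m handwheel '[[[0,0,0,0],[0,0,0,0],[0,0,0,0],[0,0,0,0],[0,0,0,0],[0,0,0,0],[0,0,0,0],[0,0,0,0]]]' 1 25
python3 -c "
from h import *
p,d=optics.snapshot('side'); cv2.imwrite('pics/s1.png',cv2.resize(p[100:250,220:420],None,fx=3,fy=3,interpolation=3)[:,:,::-1])"
```

```text
time: 3.4
tool_pos: [0.5262, -0.2301, 0.072]
ee_rot: [0.794, 0.608, 0.0, 0.001]
force: [0.2, -0.3, 0.6]
width: 0.0441
gripper_force: 0.0
time: 4.2
tool_pos: [0.5259, -0.2298, 0.0711]
ee_rot: [0.794, 0.608, 0.0, 0.0]
force: [-0.2, 0.8, 4.9]
width: 0.0232
gripper_force: 25.0
```

View pics/s1.png

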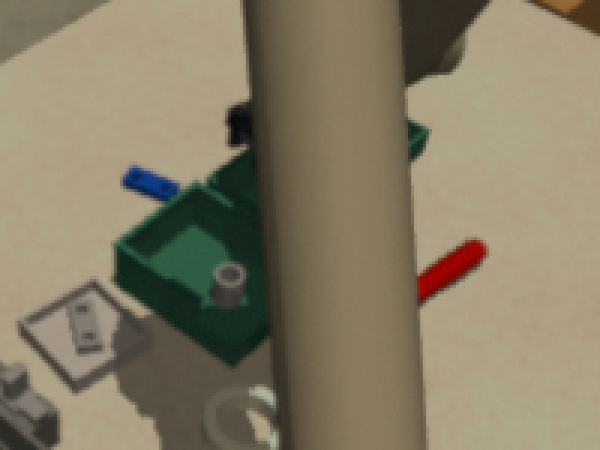

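```bash
python3 -m handwheel '[[[0,0,-0.02,0],[0,0,-0.03,0],[0,0,-0.03,-5],[0,0,-0.03,-5],[0,0,-0.03,-5],[0,0,0,0],[0,0,0,0],[0,0,0,0]]]'
python3 -c "
from h import *
rows((.431,.218,.076),0)"
```

```text
time: 5.05
tool_pos: [0.5253, -0.2295, 0.2091]
ee_rot: [0.708, 0.706, -0.0, -0.002]
force: [-0.7, 0.1, -2.2]
width: 0.0242
gripper_force: 25.0
t 5.05 tcp [ 0.5253 -0.2295  0.2091] toolshift mm [446.9 -95.6 134.1]
turn about tool z -0.2 q6 -0.6146833761653271
```

```bash
python3 -m handwheel '[[[0.03,-0.006,0,0],[0.045,-0.01,0,0],[0.045,-0.01,0,0],[0.045,-0.01,0,0],[0.045,-0.01,0,0],[0.045,-0.01,0,0],[0.045,-0.01,0,0],[0.045,-0.01,0,0]]]'
python3 -m handwheel '[[[0.045,-0.01,0,0],[0.035,-0.005,0,0],[0.02,-0.004,0,0],[0,0,0.02,0],[0,0,0.02,0],[0,0,0.01,0],[0,0,0,0],[0,0,0,0]]]'
python3 - <<'E'
from h import *
rows((.431,.218,.076),0)
p,d=optics.snapshot('top');p2,_=optics.snapshot('side'); cv2.imwrite('pics/t2.png',np.hstack([cv2.resize(q,None,fx=3,fy=3,interpolation=3) for q in (p[140:280,90:220],p2[180:320,120:250])])[:,:,::-1])
E
```

```text
time: 5.85
tool_pos: [0.4495, 0.117, 0.2096]
ee_rot: [0.708, 0.706, -0.001, -0.001]
force: [0.4, 0.4, -2.4]
width: 0.0237
gripper_force: 25.0
time: 6.65
tool_pos: [0.4321, 0.2153, 0.1608]
ee_rot: [0.708, 0.706, -0.0, -0.0]
force: [0.1, 0.1, -1.2]
width: 0.024
gripper_force: 25.0
t 6.65 tcp [0.4321 0.2153 0.1608] toolshift mm [ 2.7 -1.1 84.8]
turn about tool z -0.2 q6 0.2196172415548101
```

View pics/t2.png

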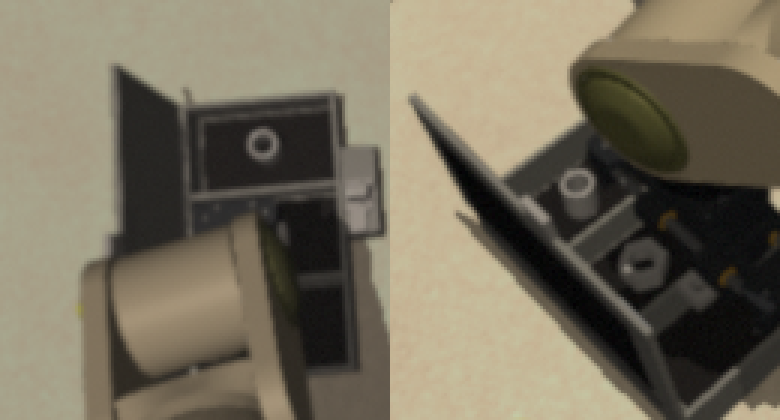

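The gripper is over the near compartment, with the link long across it. Part of the wrist appears to overhang the lid, so I check clearance from depth before descending.

```bash
python3 - <<'E'
from h import *
A=[]
for n in("top","side"):
    p,d=optics.snapshot(n); X=cloud(n,d).reshape(-1,3)[d.ravel()>0]; A.append(X)
    for y in np.arange(.10,.42,.03):
        q=X[(X[:,2]>.232)&(X[:,1]>y)&(X[:,1]<y+.03)&(X[:,0]>.37)&(X[:,0]<.65)]
        if len(q): print(n,round(y,2),len(q),"z",q[:,2].min().round(3),q[:,2].max().round(3),"x",q[:,0].min().round(3),q[:,0].max().round(3))
print(bot.state()["q"].round(2))
E
```

```text
top 0.13 676 z 0.317 0.439 x 0.37 0.474
top 0.16 712 z 0.338 0.438 x 0.37 0.488
top 0.19 760 z 0.249 0.439 x 0.37 0.479
top 0.22 780 z 0.234 0.432 x 0.37 0.471
top 0.25 655 z 0.337 0.428 x 0.37 0.467
top 0.28 5 z 0.364 0.38 x 0.448 0.46
side 0.13 130 z 0.404 0.44 x 0.37 0.438
side 0.16 725 z 0.358 0.439 x 0.371 0.484
side 0.19 496 z 0.232 0.44 x 0.37 0.468
side 0.22 551 z 0.233 0.433 x 0.37 0.463
side 0.25 1355 z 0.24 0.429 x 0.37 0.46
side 0.28 456 z 0.313 0.382 x 0.397 0.463
[0.22 0.43 1.69 0.   1.02 0.22]
```

```bash
python3 -m handwheel '[[[-0.015,-0.001,0.01,0],[0,0,0.02,0],[0,0,0.02,0],[0,0,0.02,0],[0,0,0.01,0],[0,0,0.005,0],[0,0,0,0],[0,0,0,0]]]'
python3 -c "
from h import *
rows((.431,.200,.075),0)"
```

```text
time: 7.65
tool_pos: [0.4312, 0.2006, 0.0764]
ee_rot: [0.708, 0.706, 0.001, 0.0]
force: [1.0, -0.7, -1.0]
width: 0.024
gripper_force: 25.0
t 7.65 tcp [0.4312 0.2006 0.0764] toolshift mm [-0.6 -0.2  1.4]
turn about tool z -0.1 q6 0.18817122110755902
```

```bash
python3 -m handwheel '[[[0,0,0.001,0],[0,0,0,0],[0,0,0,0],[0,0,0,0],[0,0,-0.01,0],[0,0,-0.02,0],[0,0,-0.035,0],[0,0,-0.045,0]]]' 0.62
python3 -m handwheel '[[[0,0,-0.045,0],[0,0,-0.045,0],[0,0,-0.04,0],[0,0.03,-0.005,0],[0.03,0.035,0,0],[0.045,0.03,0,0],[0.045,0,0,0],[0.03,0,0,0]]]' 1
python3 - <<'E'
from h import *
rows((.53,.36,.25),0)
p,d=optics.snapshot('top');p2,_=optics.snapshot('side'); cv2.imwrite('pics/t3.png',np.hstack([cv2.resize(q,None,fx=3,fy=3,interpolation=3) for q in (p[140:280,90:220],p2[200:340,150:280])])[:,:,::-1])
E
```

```text
time: 8.45
tool_pos: [0.4302, 0.2003, 0.1858]
ee_rot: [0.708, 0.706, -0.001, -0.001]
force: [0.9, 0.6, 0.7]
width: 0.0334
gripper_force: 0.0
time: 9.25
tool_pos: [0.5238, 0.349, 0.3198]
ee_rot: [0.708, 0.706, -0.0, -0.0]
force: [-0.5, -0.7, -0.3]
width: 0.0008
gripper_force: 0.0
t 9.25 tcp [0.5238 0.349  0.3198] toolshift mm [11.   6.2 69.8]
turn about tool z -0.1 q6 0.4017940046846324
```

View pics/t3.png

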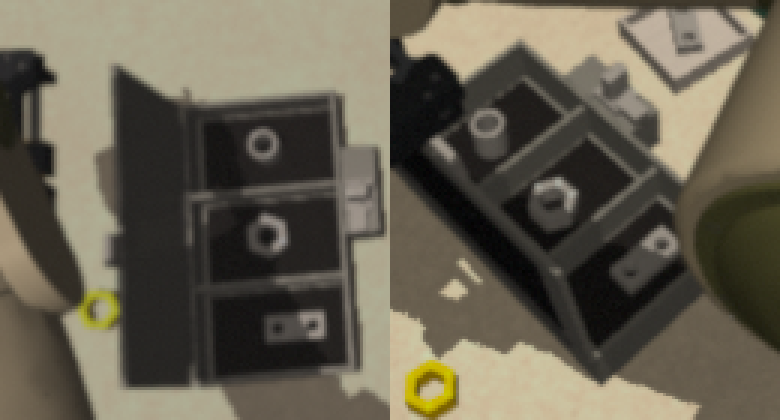

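The link now lies flat inside the near compartment. Next I push the lid from behind.

```bash
python3 -m handwheel '[[[0.011,0.002,0.02,0],[0,0,0.03,0],[0,0,0.02,0],[0,0,0.008,0],[-0.015,0,0,0],[-0.01,0,0,0],[-0.01,0,0,0],[-0.01,0,0,0]]]'
python3 -m handwheel '[[[-0.015,0,0,0],[-0.015,0,0,0],[-0.015,0,0.004,0],[-0.015,0,0.005,0],[-0.013,0,0.005,0],[-0.01,0,0.007,0],[-0.01,0,0.007,0],[-0.01,0,0.007,0]]]'
python3 -c "
from h import *
rows((.526,.215,.210),0)"
```

```text
time: 10.15
tool_pos: [0.5262, 0.3118, 0.2431]
ee_rot: [0.708, 0.706, 0.001, 0.0]
force: [-0.3, 1.6, 0.4]
width: 0.0004
gripper_force: 0.8
time: 10.95
tool_pos: [0.5255, 0.2091, 0.2059]
ee_rot: [0.708, 0.706, -0.0, -0.0]
force: [-0.2, 1.2, 0.7]
width: 0.0002
gripper_force: 0.5
t 10.95 tcp [0.5255 0.2091 0.2059] toolshift mm [ 5.9  0.5 -4.1]
turn about tool z -0.1 q6 0.1718001182858499
```

```bash
python3 -m handwheel '[[[-0.007,0,0.01,0],[-0.007,0,0.01,0],[-0.006,0,0.012,0],[-0.006,0,0.014,0],[-0.004,0,0.014,0],[-0.003,0,0.012,0],[-0.002,0,0.008,0],[0,0,0.004,0]]]'
python3 -m handwheel '[[[0,0,0.002,0],[0,0,0.001,0],[0,0,0.001,0],[0,0,0.001,0],[0,0,0,0],[0,0,0,0],[0,0,0,0],[0,0,0,0]]]'
```

```text
time: 11.75
tool_pos: [0.5252, 0.1745, 0.1217]
ee_rot: [0.708, 0.706, -0.001, -0.0]
force: [-1.1, -0.8, 0.1]
width: 0.0004
gripper_force: 0.4
time: 12.55
tool_pos: [0.5254, 0.1748, 0.1202]
ee_rot: [0.708, 0.706, 0.0, 0.001]
force: [-8.0, -3.0, 21.2]
width: 0.0004
gripper_force: 10.6
```

```bash
python3 -m handwheel '[[[0,0,-0.02,0],[0,0,-0.03,0],[0,0.03,0,0],[-0.02,0.03,0,0],[-0.027,0,0,0],[0,0,0,0],[0,0,0.02,0],[0,0,0.02,0]]]'
python3 - <<'E'
from h import *
rows((.583,.128,.130),0)
for n in("top","side"):
    p,d=optics.snapshot(n);X=cloud(n,d)
    m=(abs(X[...,0]-.52)<.13)&(X[...,1]>.15)&(X[...,1]<.3)&(X[...,2]>.03)&(X[...,2]<.09)
    q=X[m];A=np.c_[q[:,:2],np.ones(len(q))];print(n,len(q),np.linalg.lstsq(A,q[:,2],rcond=None)[0].round(4),np.median(q[:,2]))
E
```

```text
time: 13.35
tool_pos: [0.5854, 0.1282, 0.128]
ee_rot: [0.708, 0.706, 0.001, 0.001]
force: [0.2, 0.6, -0.2]
width: 0.0001
gripper_force: 0.0
t 13.35 tcp [0.5854 0.1282 0.128 ] toolshift mm [-0.2 -2.4 -2. ]
turn about tool z -0.1 q6 0.020633210870689606
top 1095 [ 0.0017 -0.0651  0.0723] 0.054978848689707475
side 5863 [-0.0006  0.0002  0.0567] 0.05654293973517794
```

Lid is flat and closed. Now the latch.

```bash
python3 -m handwheel '[[[0,-0.008,0,0],[0,-0.008,0,0],[0,-0.008,0,0],[0,-0.008,0,0],[0,-0.007,0,0],[0,-0.006,0,0],[0,-0.003,0,0],[0,0,0,0]]]'
python3 -m handwheel '[[[0,-0.002,0,0],[0,-0.001,0,0],[0,-0.001,0,0],[0,0,0,0],[0,0,0,0],[0,0,0,0],[0,0,0,0],[0,0,0,0]]]'
```

```text
time: 14.25
tool_pos: [0.5373, 0.1278, 0.1279]
ee_rot: [0.708, 0.706, 0.0, 0.0]
force: [0.7, 0.1, 0.3]
width: 0.0007
gripper_force: 0.4
time: 15.05
tool_pos: [0.5362, 0.1277, 0.1282]
ee_rot: [0.708, 0.706, 0.003, 0.003]
force: [14.3, 1.1, -4.7]
width: 0.0003
gripper_force: 6.7
```

```bash
python3 -m handwheel '[[[0,-0.001,0,0],[0,0,0,0],[0,0,0,0],[0,0.01,0,0],[0,0.02,0,0],[0,0,-0.03,0],[0,0.01,-0.05,0],[0,0,-0.05,0]]]'
python3 -m handwheel '[[[0,-0.04,-0.03,0],[-0.05,-0.04,0,0],[-0.05,-0.03,0,0],[-0.05,0,0,0],[-0.05,0,0,0],[-0.05,0,0,0],[-0.05,0,0,0],[-0.05,0,0,0]]]'
python3 - <<'E'
from h import *
print(bot.state()["tool_pos"])
I=[]
for n in("top","side"):
    p,d=optics.snapshot(n);X=cloud(n,d)
    m=(X[...,2]>.065)&(X[...,2]<.1)&(abs(X[...,0]-.54)<.12)&(abs(X[...,1]-.13)<.045)
    q=X[m]; print(n," fin",len(q),q.mean(0),q.min(0),q.max(0)); I.append(p)
cv2.imwrite('pics/t4.png',np.hstack([cv2.resize(I[0][130:290,100:240],None,fx=2.8,fy=2.8),cv2.resize(I[1][200:360,140:280],None,fx=2.4,fy=2.8)])[:,:,::-1])
E
```

```text
time: 15.85
tool_pos: [0.5723, 0.1276, 0.2574]
ee_rot: [0.708, 0.706, -0.001, -0.001]
force: [0.2, 0.5, 0.1]
width: 0.0006
gripper_force: 0.0
time: 16.65
tool_pos: [0.4737, -0.2059, 0.2865]
ee_rot: [0.708, 0.706, -0.0, -0.001]
force: [0.0, 0.7, -0.3]
width: 0.0003
gripper_force: 0.0
[ 0.4737231  -0.20587551  0.28649248]
top  fin 41 [0.51499902 0.12569613 0.08173302] [0.51034861 0.1159978  0.06510554] [0.5227243  0.136124   0.08895395]
side  fin 72 [0.51436342 0.13061794 0.07967432] [0.50907158 0.11758212 0.06561516] [0.52171445 0.13958585 0.08730724]
```

View pics/t4.png

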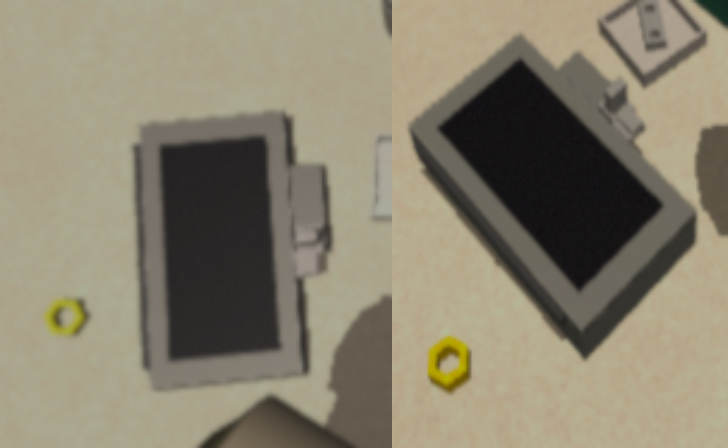

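The lid is closed and the parts are undisturbed. The fin has moved only about 30.5 mm of 35, so I push it again more firmly.

```bash
python3 -m handwheel '[[[0.05,0,0,0],[0.05,0.015,0,0],[0.05,0.03,0,0],[0.05,0.04,0,0],[0.05,0,0,0],[0.05,0,0,0],[0.034,0,0.02,0],[0,0,0.04,0]]]'
python3 -m handwheel '[[[0,0,0.045,0],[0,0,0.03,0],[0,0,0.02,0],[0,-0.005,0.003,0],[0,-0.005,0,0],[0,-0.005,0,0],[0,0,0,0],[0,0,0,0]]]'
python3 -c "
from h import *
rows((.536,.128,.128),0); print(bot.state()['force'])"
```

```text
time: 17.55
tool_pos: [0.5464, 0.1142, 0.228]
ee_rot: [0.706, 0.708, 0.002, 0.001]
force: [1.3, -1.1, -0.6]
width: 0.0007
gripper_force: 0.0
time: 18.35
tool_pos: [0.5352, 0.1099, 0.131]
ee_rot: [0.708, 0.706, 0.005, 0.004]
force: [17.2, 2.5, -10.6]
width: 0.0007
gripper_force: 8.4
t 18.35 tcp [0.5352 0.1099 0.131 ] toolshift mm [18.1  0.7  3. ]
turn about tool z -0.2 q6 -0.01163527024828465
[ 17.16003968   2.47762433 -10.57740965]
```

```bash
python3 -m handwheel '[[[0,0.01,0,0],[0.01,0.003,0,0],[0.008,0,-0.004,0],[0,-0.005,0,0],[0,-0.005,0,0],[0,-0.002,0,0],[0,-0.001,0,0],[0,0,0,0]]]'
python3 -m handwheel '[[[0,-0.001,0,0],[0,0,0,0],[0,-0.001,0,0],[0,0,0,0],[0,0,0,0],[0,0,0,0],[0,0,0,0],[0,0,0,0]]]'
python3 -c "
from h import *
rows((.536,.128,.128),0); print(bot.state()['force'])
p,d=optics.snapshot('side'); print(cv2.imwrite('pics/s5.png',cv2.resize(p[200:300,170:270],None,fx=6,fy=6,interpolation=3)[:,:,::-1]))"
```

```text
time: 19.15
tool_pos: [0.5352, 0.1281, 0.1338]
ee_rot: [0.708, 0.706, 0.005, 0.004]
force: [20.4, 7.1, -9.4]
width: 0.0002
gripper_force: 9.7
time: 19.95
tool_pos: [0.5347, 0.1281, 0.134]
ee_rot: [0.708, 0.706, 0.007, 0.005]
force: [27.5, 6.0, -14.5]
width: 0.0006
gripper_force: 13.0
t 19.95 tcp [0.5347 0.1281 0.134 ] toolshift mm [-0.1  1.2  6. ]
turn about tool z -0.2 q6 0.021770723627361762
[ 27.48299667   6.01084026 -14.50176519]
True
```

View pics/s5.png

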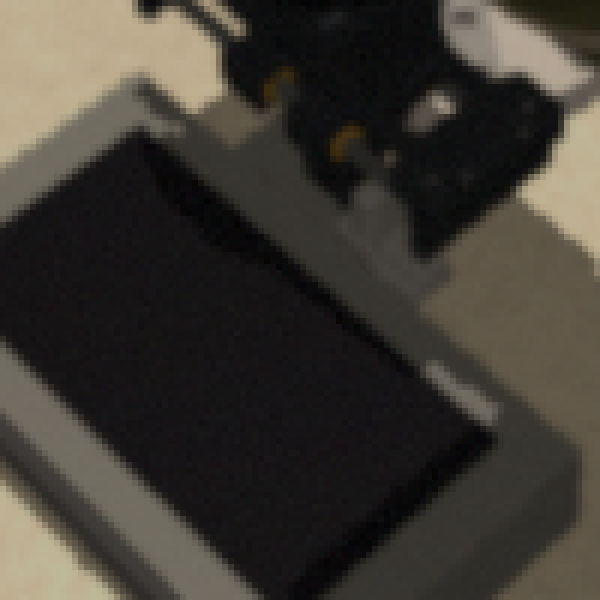

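Stop is rigid, about 27 N. I back off and read the height profile along the latch to see whether the tongue is over the lug.

```bash
python3 -m handwheel '[[[0,0.01,0,0],[0,0.01,-0.01,0],[0,0,-0.05,0],[0,0,-0.05,0],[-0.05,0,-0.02,0],[-0.05,0,0,0],[-0.05,0,0,0],[-0.05,0,0,0]]]'
python3 -m handwheel '[[[-0.05,0,0,0],[-0.05,0,0,0],[-0.05,0,0,0],[0,0,0,0],[0,0,0,0],[0,0,0,0],[0,0,0,0],[0,0,0,0]]]'
python3 - <<'E'
from h import *
S={}
for n in("top","side"):
    p,d=optics.snapshot(n); S[n]=p
    for tag,dd in (("start",np.load(n+".npz")["d"]),("now",d)):
        X=cloud(n,dd).reshape(-1,3)
        print(n,tag)
        for x in np.arange(.46,.60,.008):
            o=[]
            for y0,y1 in ((.10,.115),(.115,.125),(.125,.135),(.135,.142)):
                q=X[(abs(X[:,0]-x)<.004)&(X[:,1]>y0)&(X[:,1]<y1)]
                o.append(f"{np.median(q[:,2])*1000:.0f}" if len(q) else "-")
            print(round(x,3),o)
    q=cloud(n,d).reshape(-1,3);q=q[(abs(q[:,0]-.52)<.12)&(q[:,1]>.16)&(q[:,1]<.28)&(abs(q[:,2]-.055)<.01)]
    A=np.c_[q[:,:2]-[.52,.22],np.ones(len(q))];print("lid",np.linalg.lstsq(A,q[:,2],rcond=None)[0].round(4))
a=np.load("top.npz")["p"]
cv2.imwrite("pics/z.png",np.hstack([cv2.resize(i,None,fx=6,fy=6,interpolation=2) for i in (a[170:240,190:230],S["top"][170:240,190:230],S["side"][200:270,200:240])])[:,:,::-1])
E
```

```text
time: 20.8
tool_pos: [0.5479, -0.0703, 0.2615]
ee_rot: [0.708, 0.706, -0.0, -0.0]
force: [1.2, 1.0, -0.3]
width: 0.0005
gripper_force: 0.0
time: 21.6
tool_pos: [0.5488, -0.2175, 0.2616]
ee_rot: [0.707, 0.707, 0.0, 0.0]
force: [-0.8, -0.2, 0.2]
width: 0.0003
gripper_force: 0.0
top start
0.46 ['-3', '-1', '0', '-1']
0.468 ['-1', '1', '-1', '-0']
0.476 ['-2', '-2', '-2', '-2']
0.484 ['-1', '-2', '-2', '-0']
0.492 ['-2', '-3', '-1', '-3']
0.5 ['-0', '-2', '-1', '-1']
0.508 ['-1', '0', '0', '9']
0.516 ['3', '50', '58', '50']
0.524 ['2', '48', '60', '49']
0.532 ['11', '55', '61', '49']
0.54 ['8', '62', '71', '58']
0.548 ['1', '85', '85', '85']
0.556 ['1', '53', '57', '-']
0.564 ['1', '51', '49', '51']
0.572 ['2', '49', '49', '50']
0.58 ['2', '49', '48', '48']
0.588 ['2', '48', '49', '48']
0.596 ['0', '47', '48', '49']
top now
0.46 ['-1', '-', '-', '-']
0.468 ['-1', '1', '-', '-']
0.476 ['-1', '-2', '-1', '-']
0.484 ['-1', '1', '59', '47']
0.492 ['-2', '1', '58', '55']
0.5 ['-1', '50', '60', '59']
0.508 ['0', '56', '61', '55']
0.516 ['5', '84', '86', '85']
0.524 ['2', '58', '70', '53']
0.53
[... 716 characters left out ...]

0.572 ['-', '50', '49', '50']
0.58 ['49', '50', '49', '50']
0.588 ['50', '49', '49', '50']
0.596 ['-', '49', '50', '50']
side now
0.46 ['-1', '-2', '-', '-']
0.468 ['-1', '-0', '-', '-']
0.476 ['-1', '-2', '-', '-']
0.484 ['-1', '0', '59', '57']
0.492 ['-0', '1', '61', '56']
0.5 ['-1', '55', '60', '56']
0.508 ['-1', '62', '69', '59']
0.516 ['-', '84', '85', '68']
0.524 ['-', '83', '85', '55']
0.532 ['-', '-', '55', '54']
0.54 ['-', '50', '49', '50']
0.548 ['48', '49', '49', '49']
0.556 ['50', '49', '49', '49']
0.564 ['49', '50', '48', '49']
0.572 ['50', '50', '50', '51']
0.58 ['48', '50', '49', '49']
0.588 ['49', '49', '50', '50']
0.596 ['49', '49', '49', '49']
lid [-0.0027  0.0097  0.0569]
```

View pics/z.png

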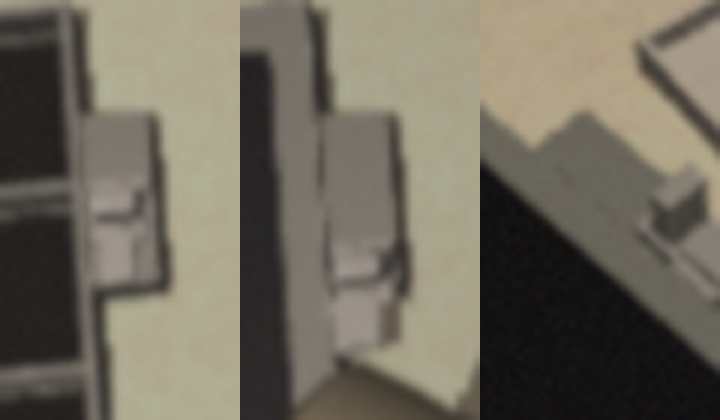

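The tongue now lies over the lug (height 59–61 mm from x≈.484) and the lid is flat. Measured travel is still about 30.5 mm, so either the latch started a few mm in or something blocks it. I push it to its open stop and back to measure the full stroke.

```bash
python3 -m handwheel '[[[0.04,-0.01,0,0],[0.05,-0.01,0,0],[0.05,-0.01,0,0],[0.05,-0.01,0,0],[0.05,-0.01,0,0],[0.05,-0.01,0,0],[0.05,-0.009,0,0],[0.01,0,0,0]]]'
python3 -c "
from h import *
rows((.480,.128,.133),0)"
```

```text
time: 22.5
tool_pos: [0.48, 0.1299, 0.2617]
ee_rot: [0.706, 0.708, 0.0, -0.0]
force: [-0.1, 0.3, -0.3]
width: 0.0003
gripper_force: 0.0
t 22.5 tcp [0.48   0.1299 0.2617] toolshift mm [ -2.    0.  128.7]
turn about tool z 0.1 q6 0.022686009568426244
```

```bash
python3 -m handwheel '[[[-0.002,0,0.045,0],[0,0,0.04,0],[0,0,0.025,0],[0,0,0.015,0],[0,0,0.003,0],[0,0.008,0,0],[0,0.008,0,0],[0,0.008,0,0]]]'
python3 -m handwheel '[[[0,0.008,0,0],[0,0.006,0,0],[0,0.004,0,0],[0,0.003,0,0],[0,0.002,0,0],[0,0,0,0],[0,0,0,0],[0,0,0,0]]]'
```

```text
time: 23.3
tool_pos: [0.5067, 0.1237, 0.1342]
ee_rot: [0.708, 0.706, 0.0, 0.0]
force: [-0.9, 0.4, 0.5]
width: 0.0003
gripper_force: 0.8
time: 24.1
tool_pos: [0.5287, 0.1236, 0.1334]
ee_rot: [0.708, 0.706, 0.0, 0.0]
force: [1.0, 0.4, 1.0]
width: 0.0004
gripper_force: 0.0
```

```bash
python3 -m handwheel '[[[0.004,0.002,0,0],[0,0.002,0,0],[0,0.001,0,0],[0,0.001,0,0],[0,0.001,0,0],[0,0,0,0],[0,0,0,0],[0,0,0,0]]]'
python3 - <<'E'
from h import *
print(bot.state()["force"],bot.state()["tool_pos"])
for n in("top","side"):
    p,d=optics.snapshot(n); X=cloud(n,d).reshape(-1,3)
    q=X[(abs(X[:,2]-.086)<.006)&(X[:,0]>.535)&(X[:,0]<.6)&(abs(X[:,1]-.128)<.02)]; print(n,len(q),q.mean(0) if len(q) else 0, q.max(0) if len(q) else 0)
E
```

```text
time: 24.9
tool_pos: [0.5314, 0.1278, 0.1332]
ee_rot: [0.708, 0.707, -0.005, -0.004]
force: [-24.0, -5.0, 16.4]
width: 0.0005
gripper_force: 12.4
[-24.01495231  -5.01509932  16.42629525] [0.53144298 0.12776987 0.13318546]
top 0 0 0
side 6 [0.54868865 0.13968974 0.08283485] [0.55388467 0.14051719 0.08472739]
```

```bash
python3 -m handwheel '[[[0,-0.012,0,0],[0,-0.01,-0.01,0],[0,0,-0.04,0],[0,0,-0.02,0],[0,0.03,0,0],[0,0.04,0,0],[0,0.03,0,0],[0,0,0,0]]]'
python3 - <<'E'
from h import *
print(bot.state()["tool_pos"])
for n in("top","side"):
    p,d=optics.snapshot(n);X=cloud(n,d)
    m=(X[...,2]>.065)&(X[...,2]<.1)&(abs(X[...,0]-.54)<.06)&(abs(X[...,1]-.13)<.02)
    q=X[m]; print(n," fin",len(q),*( [q.mean(0),q.min(0),q.max(0)] if len(q) else []))
E
```

```text
time: 25.8
tool_pos: [0.6162, 0.1272, 0.2035]
ee_rot: [0.708, 0.706, 0.001, 0.001]
force: [-1.0, -0.2, -0.1]
width: 0.0
gripper_force: 0.0
[0.61619673 0.12718559 0.20354326]
top  fin 0
side  fin 75 [0.54902458 0.13024518 0.07887558] [0.54484114 0.11792296 0.06524505] [0.55725019 0.14114943 0.08798589]
```

The full stroke measures .5490 − .5144 ≈ 34.6 mm, so the earlier stop was the true home. The latch had started about 4 mm in. I push it home again.

```bash
python3 -m handwheel '[[[0,-0.01,0.03,0],[0,-0.01,0.03,0],[0,0,0.012,0],[0,0,0.002,0],[0,-0.008,0,0],[0,-0.008,0,0],[0,-0.008,0,0],[0,-0.008,0,0]]]'
python3 -m handwheel '[[[0,-0.008,0,0],[0,-0.008,0,0],[0,-0.008,0,0],[0,-0.004,0,0],[0,-0.002,0,0],[0,-0.001,0,0],[0,-0.001,0,0],[0,0,0,0]]]'
```

```text
time: 26.7
tool_pos: [0.5614, 0.1276, 0.1303]
ee_rot: [0.708, 0.706, 0.001, 0.001]
force: [1.6, 0.3, 0.8]
width: 0.0004
gripper_force: 0.8
time: 27.5
tool_pos: [0.5351, 0.1274, 0.1302]
ee_rot: [0.708, 0.706, 0.006, 0.006]
force: [28.6, 0.9, -14.3]
width: 0.0005
gripper_force: 13.3
```

```bash
python3 -m handwheel '[[[0,0.005,0,0],[0,0.02,0,0],[0,0.01,-0.02,0],[0,0,-0.04,0],[0,0,-0.04,0],[-0.04,0,-0.02,0],[-0.05,0,0,0],[-0.05,0,0,0]]]'
python3 -m handwheel '[[[-0.05,0,0,0],[-0.05,0,0,0],[-0.05,0,0,0],[-0.03,0,0,0],[0,0,0,0],[0,0,0,0],[0,0,0,0],[0,0,0,0]]]'
python3 - <<'E'
from h import *
print(bot.state()["tool_pos"],bot.state()["force"])
I=[]
for n in("top","side"):
    p,d=optics.snapshot(n);X=cloud(n,d);I.append(p)
    m=(X[...,2]>.065)&(X[...,2]<.1)&(abs(X[...,0]-.54)<.06)&(abs(X[...,1]-.13)<.02)
    q=X[m]; print(n," fin",len(q),q.mean(0))
    q=X.reshape(-1,3);q=q[(abs(q[:,0]-.52)<.12)&(q[:,1]>.16)&(q[:,1]<.28)&(q[:,2]>.03)&(q[:,2]<.1)]
    A=np.c_[q[:,:2]-[.52,.22],np.ones(len(q))];print("lid",np.linalg.lstsq(A,q[:,2],rcond=None)[0].round(4))
cv2.imwrite('pics/end.png',np.hstack([cv2.resize(I[0],(400,300)),cv2.resize(I[1],(400,300))])[:,:,::-1])
E
```

```text
time: 28.3
tool_pos: [0.5636, -0.0134, 0.2498]
ee_rot: [0.707, 0.707, 0.0, 0.0]
force: [0.0, -0.9, -1.1]
width: 0.0004
gripper_force: 0.0
time: 29.1
tool_pos: [0.5639, -0.191, 0.2494]
ee_rot: [0.707, 0.707, 0.0, -0.0]
force: [0.3, -0.3, 0.6]
width: 0.0007
gripper_force: 0.0
[ 0.56388564 -0.19102454  0.24941654] [ 0.26557072 -0.28032519  0.61380516]
top  fin 41 [0.51490851 0.12563753 0.08231443]
lid [-0.0006 -0.0035  0.0561]
side  fin 76 [0.51439251 0.13028284 0.0791432 ]
lid [-0.0026  0.0091  0.0568]
```

View pics/end.png

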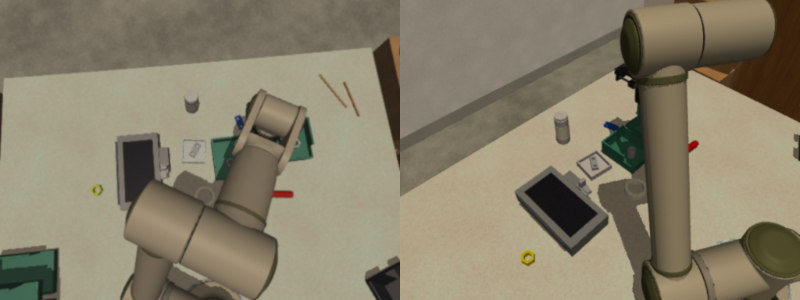

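The end picture shows the case shut, the latch home at about (165,163) in the top half, the rejected link still in its tray, and the arm clear of everything.

```bash
python3 -c "
from workcell import bot; print(bot.close_job())"
```

```text
the job is handed in; nothing more can be done
None
```

The good spare link is in the case's empty compartment, the lid is closed flat and the latch is fully home, handed in at about 29 s; after the lid closed, I ran the latch to its open stop and back once to confirm its full 35 mm stroke.

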